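# Hang the twin-pocket caddy on the cart's pin by its latched hook

## Task

Hang the mint twin-pocket caddy on the stand's pin by its steel hook: lift it by the tab on top, set the hook's mouth over the pin and push down gently until the pin is fully home and the sprung safety latch has flipped shut beneath it. Then, with the latch shut, give the caddy a steady upward tug of about 8 N, held for half a second, to prove that the latch holds, let it down on the pin again and let go, leaving it hanging upright. The pin bends if it is ever loaded with more than 35 N, and the other things must stay where they are.

Things in the scene. Friction and masses are not known exactly. Their poses are not given: they have to be found in the camera images.
- caddy: mint plastic twin-pocket caddy with a steel hook, 0.36 to 0.57 kg, standing on the deck: two open pockets, each 60 x 64 x 70 mm, side by side along its y axis with a 60 mm gap between, joined by an upright steel hook plate 14 mm thick; overall 60 x 188 x 150 mm. Origin at the centre of its underside; x through the plate, y across the two pockets, z up
- caddy_grip (a point): centre of the flat steel grip tab on top of the hook plate, 128 mm above the caddy's underside, caddy's axes. The tab is 30 mm wide (y), 14 mm thick (x) and 47 mm tall; its top is 22 mm above this point, and 25 mm below this point the plate widens to 60 mm. Take it from above, fingers closing along y
- hook_seat (a point): seat of the hook, caddy's axes, 57 mm straight below caddy_grip, 71 mm above the underside: the pin's axis lies here when the hook is fully home against its V-shaped crown. Pushing down, the pin first meets the latch when this point is about 35 mm above the pin's axis. With the latch shut behind it the pin has about 18 mm of free vertical play between seat and latch
- hook_mouth (a point): middle of the hook's mouth, caddy's axes, 53 mm below hook_seat, 18 mm above the underside. It opens straight down in the gap between the pockets: flared lips 40 mm apart (y) lead to a throat 22 mm wide, which the latch crosses 26 mm above this point
- latch (a joint): safety latch of the hook, a sprung steel bar across the throat: 0 shut, positive (rad) as the entering pin swings it up into the hook, about 1.1 when pushed aside; cannot swing outward. It gives way at roughly 8 to 20 N of total load on the pin, the caddy's own weight (4 to 6 N) included, and snaps shut only in the last 7 mm or so before the seat
- stand: fixed steel hanging stand, foot plate 190 x 110 x 8 mm; origin on the deck plumb below the middle of its pin. The plain level steel pin, 12 mm in diameter, runs along the stand's x axis from x = -50 to +45 mm (y = 0) and ends in a head 32 mm across, 8 mm thick. Hook the plate over the pin's middle, the caddy's x axis along the pin, either way round
- stand_post (a point): foot of the stand's post, on the deck at stand x = -70 mm. On the post a 40 mm square grey block carries the pin; its top is 18 mm above the pin's axis. It is clamped at a height that differs each time and is NOT measured: the pin's axis is 112 to 148 mm above the deck
- spray_bottle: empty trigger spray bottle, 72 mm across, 200 mm tall, standing; bystander, origin at the centre of its underside
- scrub_brush: wooden hand brush 190 x 45 x 40 mm, lying between the two working places; bystander, origin at the centre of its underside
- tub: white lidded jar 84 mm across, 90 mm tall; bystander, origin at the centre of its underside
- carton: small cardboard carton 70 x 110 x 50 mm; bystander, origin at the centre of its underside
- dustpan: folded grey dustpan 240 x 200 x 52 mm lying flat at the left; bystander, origin at the centre of its underside
Mind the look-alikes: they are no part of the job. What is shaped like the caddy but purple is not meant.

How it is judged:
On the way, in this order (a step that is already met when the one before it is completed fails the run):
1. the caddy is lifted off the deck (height (world z) of hook_seat above 0.11 m), for 0.1 s.
2. the pin, pushed into the hook's mouth, swings the latch open (past 0.5 rad) (value of joint latch above 0.5 rad and contact force between caddy and stand above 1 N), for 0.05 s.
3. with the latch shut again, the caddy is tugged up so that the latch bears on the pin with more than 3 N for 0.2 s (value of joint latch below 0.12 rad and contact force between latch_c0 and stand above 3 N), for 0.2 s.
At the end, for the whole second after the job is handed in: the caddy hangs at rest from the pin: latch shut (under 0.12 rad), its weight on the stand (over 2 N), the hook's seat on the pin (within 12 mm of the stand's centre plane, within 40 mm along the pin of its middle, 104 to 155 mm above the deck), upright within 0.2 rad (value of joint latch below 0.12 rad and contact force between caddy and stand above 2 N and y of hook_seat in the frame of stand between -0.012 and 0.012 m and x of hook_seat in the frame of stand between -0.04 and 0.04 m and z of hook_seat in the frame of stand between 0.104 and 0.155 m and angle between caddy's own z axis and vertical below 0.2 rad and linear speed of caddy below 0.03 m/s); the robot touches nothing.
It fails at once if the caddy loads the stand with more than 35 N (contact force between caddy and stand above 35 N).
It fails at once if one of the other loose things is moved more than 30 mm (distance of any of spray_bottle, scrub_brush, tub, carton, dustpan from where it was at the start of the episode above 0.03 m).
It also fails if it takes over 72 s, if anything falls off the work surface, if the arm or the gripper's body presses on something with over 40 N, if the wrist force passes 120 N, or if a joint passes its speed limit or range.

## Robot

A 7-joint arm with a two-finger parallel gripper is mounted at the origin on the work surface. World frame = base frame: x ahead of the robot, y to its left, z up, the work surface at z = 0. Lengths are in m, angles in rad, forces in N, time in s.
With the tool pointing down it reaches from about 0.4 to 0.875 m from the base axis. Payload 19.3 kg.
Tool frame: the origin (TCP) lies at the very end of the fingers, on their centre line; the grasp point (between the pads) lies 19 mm behind it; z points along the fingers, x is the direction in which the jaws open and shut, and the axes are right-handed (so a half turn about z gives the same grasp; the last joint's range is limited). The gripper opens to 85 mm and grips with 20 to 120 N. Pads are 22 mm wide; open, the fingers measure 114 mm over their backs; the gripper's body (76 mm by 85 mm) begins 54 mm behind the grasp point. The pads swing forward as they close: fully open they stand 13 mm farther back than shut.
Start: joints at [-1.334, 0.521, -0.036, 1.599, 0.021, 1.021, -0.113], TCP at [0.189, 0.596, 0.231] pointing down, gripper open.
Joint ranges: [-2.91, 2.91], [-0.3, 2.13], [-1.5, 1.42], [0.17, 2.43], [-1.26, 4.41], [0.16, 1.93], [-2.52, 2.52]. Speed limits (rad/s): [1.89, 1.89, 2.39, 2.39, 3.01, 3.01, 3.01].

## Interface

Orientations are given as [roll, pitch, yaw] about the fixed x, y, z axes, in that order (R = Rz(yaw) Ry(pitch) Rx(roll)).
In Python, from workcell import observe, eyes, job_done gives the robot as it stands. The module is installed in compiled form; this text tells all that it offers.
- The arm moves only by the shell command python3 -m pendant 'ROWS' [FORCE]. ROWS is JSON, a list of rows, each an object of numbers: "dx", "dy", "dz": the shift along the tool's x, y, z in mm; "ax", "ay", "az": the turn, a rotation vector about the tool's x, y, z in degrees; "claw": the finger opening in mm, from 0 to 85.4. A call has 1 to 10 rows; each row is the pose to reach, as a shift and turn from the pose commanded when the call began, along the tool's axes at that moment; what a row does not reach only later rows make up. A row lasts 1/12 s, in which the tool goes at most 41.7 mm and 7.16 degrees, less where a joint would pass 70% of its speed; a pose out of reach is approached as far as the arm can. A call with a gripper value outside its range is refused whole. The fingers move at their own pace and stop on an object; FORCE is the grip in N (left out, the last holds). Time passes only in rows, so rows that repeat a pose let the fingers close. It gives the time, the measured TCP pose, the force and the opening at its end, in the units of the state.
- observe(): the state, without advancing time (a new reading comes with each control period).
- eyes.grab_frame(name): name is "scene" or "top" or "wrist"; returns a dict with "image" (400x640x3 uint8, blue, green, red), "fovy" (degrees; the focal length in pixels is half the picture's height over the tangent of half this angle, whatever the lens; pixels are square), "cx", "cy" (the principal point, pixels), "view" (4x4, takes a point from world to camera coordinates). Camera axes: x right, y up, looking along -z (the intrinsics and any distortion apply to the point x, -y, -z); pixel columns grow to the right and rows downward; lengths in m; the calibration is good to about 2 mm. A picture is of the moment at which its call begins. There is no depth.
- job_done(): hands the job in, once; it reports no verdict.
The state is a dict: "clock": time; "qpos": joint angles; "qd": joint speeds; "joint_efforts": joint torques, N m; "position": TCP position; "tool_rot": TCP orientation; "force": force on the tool from outside, world axes, zero at the start; "moment": the same for the moment, N m; "grip_width": finger opening in m.
Only numpy, scipy, OpenCV 4.12 (cv2) and the standard library are available. Lean on these libraries where they do the work, as an engineer would, in place of code of your own. Each camera call takes 0.05 s, during which the arm holds its last target.

## Working session

There is one attempt and no reset: what is moved stays moved. The work goes in short steps, Python scripts to look and compute and a shell command to move; the robot and the scene stay as the last step left them, time stands still between calls to the robot, and variables do not carry over. Pictures are saved under pics/ and viewed, and the job is handed in when it is done.

```bash
mkdir -p pics
python3 - <<'E'
from workcell import observe, eyes
import cv2
print(observe())
for n in ("scene","top","wrist"):
    f=eyes.grab_frame(n); cv2.imwrite(f"pics/{n}0.png",f["image"]); print(n,{k:v for k,v in f.items() if k!="image"})
E
```

```text
{'clock': 0.0, 'qpos': array([-1.33417958,  0.5220511 , -0.03632155,  1.59997586,  0.02121712,
        1.02115394, -0.1127973 ]), 'qd': array([-1.06781667e-03, -9.72748916e-04,  8.87549147e-04,  4.43798998e-04,
        1.45687611e-03, -1.44613857e-03, -7.48754068e-05]), 'joint_efforts': array([ 1.68061797e-03, -9.27089810e+01,  1.98043115e+00, -3.69948828e+01,
        1.77950808e-02,  7.96183886e-03,  1.91962278e-05]), 'position': array([0.18870628, 0.59547103, 0.23071422]), 'tool_rot': array([3.14148784e+00, 1.19819406e-03, 1.26397554e+00]), 'force': array([ 0.43051562, -0.72025941,  0.75321614]), 'moment': array([-0.03524501, -0.02703354,  0.00874936]), 'grip_width': 0.08520614067318458}
scene {'fovy': 43.39221414964146, 'cx': 325.6616356412335, 'cy': 195.45639149130622, 'view': array([[ 6.54593369e-01,  7.55979837e-01,  1.41678041e-03,
        -4.66855092e-01],
       [-4.81375877e-01,  4.15370764e-01,  7.71844798e-01,
         1.00778659e-01],
       [ 5.82910616e-01, -5.05926491e-01,  6.35809405e-01,
        -1.85704183e+00],
       [ 0.00000000e+00,  0.00000000e+00,  0.00000000
[... 199 characters left out ...]
34e-01],
       [ 9.82073152e-01,  9.47606309e-04,  1.88497815e-01,
        -5.47658386e-01],
       [-1.88497878e-01, -2.30916285e-05,  9.82073597e-01,
        -1.33761815e+00],
       [ 0.00000000e+00,  0.00000000e+00,  0.00000000e+00,
         1.00000000e+00]])}
wrist {'fovy': 62.58955213994038, 'cx': 321.4412680131917, 'cy': 198.28304078189942, 'view': array([[ 3.02993618e-01,  9.52992441e-01, -5.24870593e-04,
        -6.23979534e-01],
       [-9.09777341e-01,  2.89089785e-01, -2.97879649e-01,
         3.84817994e-02],
       [-2.83725319e-01,  9.07331480e-02,  9.54603289e-01,
        -3.79503472e-01],
       [ 0.00000000e+00,  0.00000000e+00,  0.00000000e+00,
         1.00000000e+00]])}
```

View pics/scene0.png

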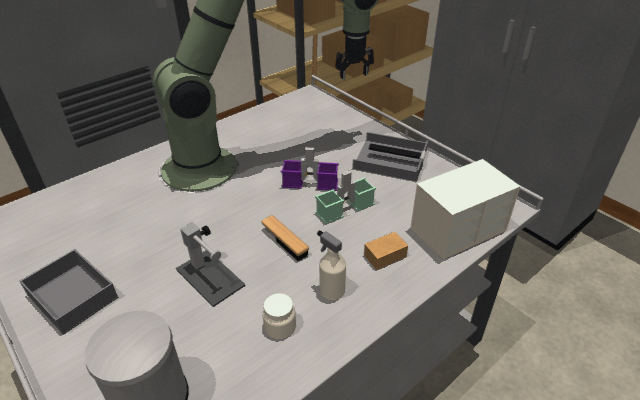

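View pics/top0.png

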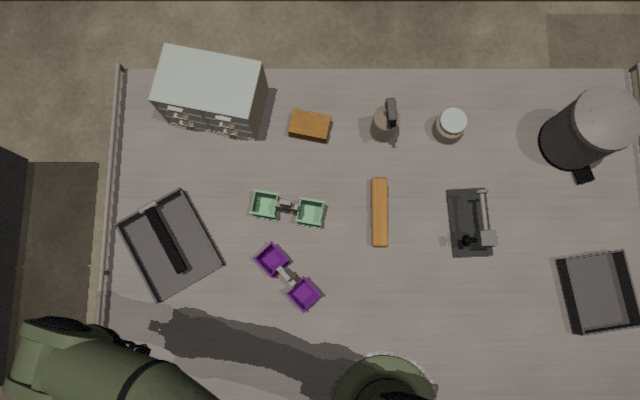

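View pics/wrist0.png

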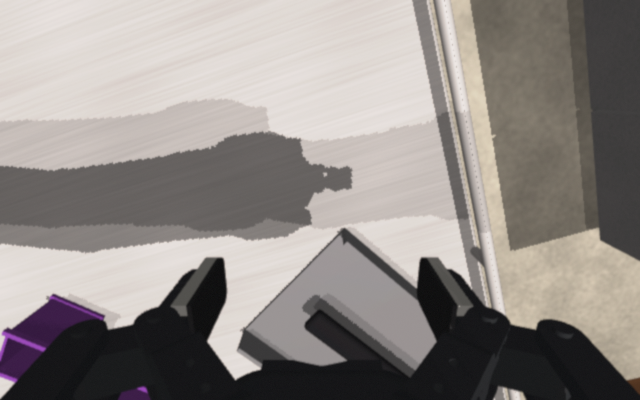

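Scene and top views show two caddies: mint (top 265–310, 205; scene 345,195) and purple (top 288,275; scene 310,172). The mint one is meant. The stand is at top (470,222) and scene (205,262). I'll confirm both in enlarged crops.

Run:
```python
import cv2,numpy as np
t=cv2.imread("pics/top0.png"); s=cv2.imread("pics/scene0.png")
r=lambda i,w,h:cv2.resize(i,(w,h),interpolation=cv2.INTER_CUBIC)
a=np.hstack([r(t[175:240,240:340],400,260),r(t[175:265,430:530],400,360)[:260]])
b=np.hstack([r(s[160:230,290:390],400,280),r(s[215:305,165:265],400,360)[:280]])
b2=np.vstack([a,b]); cv2.imwrite("pics/crop0.png",b2)
```

```text
(no output)
```

View pics/crop0.png

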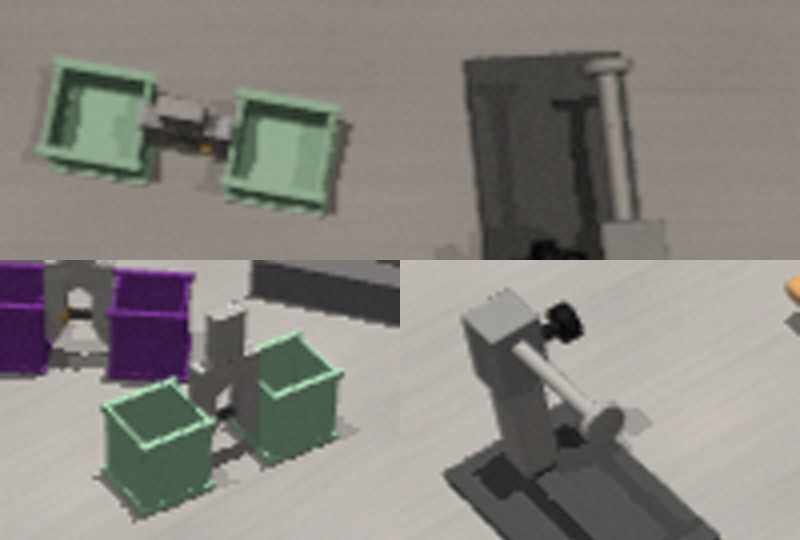

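Mint caddy is confirmed (mint pockets, plain steel plate with an amber latch), and the purple one is the decoy. The stand's pin runs from its block (top 485,230) to its head (482,191), so it points away from the robot. Next are coarse positions.

```bash
cat > h.py <<'E'
import numpy as np,cv2
from workcell import observe, eyes
def ray(f,px):
    V=f["view"];R=V[:3,:3];c=-R.T@V[:3,3]
    F=f["image"].shape[0]/2/np.tan(np.radians(f["fovy"])/2)
    d=R.T@np.array([(px[0]-f["cx"])/F,-(px[1]-f["cy"])/F,-1]);return c,d/np.linalg.norm(d)
def onz(f,px,z):
    c,d=ray(f,px);return c+d*(z-c[2])/d[2]
def tri(*fp):
    A=np.zeros((3,3));b=np.zeros(3);L=[ray(f,p) for f,p in fp]
    for c,d in L:
        M=np.eye(3)-np.outer(d,d);A+=M;b+=M@c
    p=np.linalg.solve(A,b);return p,[round(1e3*np.linalg.norm((np.eye(3)-np.outer(d,d))@(p-c)),1) for c,d in L]
def proj(f,p):
    q=f["view"][:3,:3]@p+f["view"][:3,3];F=f["image"].shape[0]/2/np.tan(np.radians(f["fovy"])/2)
    return np.array([f["cx"]+F*q[0]/-q[2],f["cy"]-F*q[1]/-q[2]])
def toolgo(dest):  # world shift -> tool mm
    from scipy.spatial.transform import Rotation as Ro
    s=observe();R=Ro.from_euler("xyz",s["tool_rot"]).as_matrix()
    return 1e3*R.T@(np.array(dest)-s["position"])
E
python3 - <<'E'
from h import *
np.set_printoptions(precision=4,suppress=True)
T=eyes.grab_frame("top");S=eyes.grab_frame("scene")
hsv=cv2.cvtColor(T["image"],cv2.COLOR_BGR2HSV)
m=cv2.inRange(hsv,(60,40,40),(90,255,255));m[:,:240]=0;m[:,340:]=0;m[:180]=0;m[235:]=0
cs=cv2.findContours(m,0,2)[0]
for c in cs:
    if cv2.contourArea(c)>100:
        r=cv2.minAreaRect(c);print(r,onz(T,r[0],.06))
t=lambda u,v:(240+u/4-.5+.125,175+v/4-.375)
print("tab",onz(T,t(183,108),.15), onz(T,t(158,97),.15),onz(T,t(208,100),.15))
for n,a,b in(("head",(482.2,191),(216.5,256.5)),("base",(485,230),(194.8,236.5))):print(n,tri((T,a),(S,b)))
print("block top", [onz(T,p,.145) for p in((480,229.5),(495,229.5),(480,245),(496,245))])
E
```

```text
((309.1313171386719, 212.50137329101562), (22.81566047668457, 26.26633644104004), 11.888657569885254) [0.5072 0.1968 0.06  ]
((265.0693359375, 205.0491180419922), (26.305892944335938, 25.925750732421875), 8.746162414550781) [0.5273 0.3148 0.06  ]
tab [0.52   0.2545 0.15  ] [0.527  0.2702 0.15  ] [0.5251 0.2389 0.15  ]
head (array([ 0.5513, -0.243 ,  0.1353]), [np.float64(1.3), np.float64(1.3)])
base (array([ 0.45  , -0.2465,  0.1363]), [np.float64(1.7), np.float64(1.7)])
block top [array([ 0.4509, -0.2298,  0.145 ]), array([ 0.451 , -0.2671,  0.145 ]), array([ 0.4124, -0.2276,  0.145 ]), array([ 0.4124, -0.2672,  0.145 ])]
```

Run:
```python
from h import *
np.set_printoptions(precision=4,suppress=True)
W=eyes.grab_frame("wrist");print("cam",ray(W,(W["cx"],W["cy"])))
s=observe();print(s["position"],s["clock"])
print(toolgo([.517,.256,.25]), toolgo([.44,.256,.26]))
```

```text
cam (array([0.1164, 0.618 , 0.3737]), array([ 0.2838, -0.0903, -0.9546]))
[0.1888 0.5957 0.2311] 0.3
[-224.6911  415.5299  -18.8112] [-247.9561  342.1276  -28.8037]
```

Run:
```python
from h import *
print(toolgo([.565,.27,.29]))
```

```text
[-196.85828232  457.05804334  -58.8204725 ]
```

```bash
python3 -m pendant '[{"dx":-16,"dy":38,"dz":-15},{"dx":-32,"dy":76,"dz":-30,"az":-2},{"dx":-48,"dy":114,"dz":-45,"az":-4},{"dx":-65,"dy":152,"dz":-59,"az":-6},{"dx":-82,"dy":190,"dz":-59,"az":-8},{"dx":-98,"dy":228,"dz":-59,"az":-8},{"dx":-115,"dy":266,"dz":-59,"az":-8},{"dx":-131,"dy":304,"dz":-59,"az":-8},{"dx":-147,"dy":342,"dz":-59,"az":-8},{"dx":-164,"dy":380,"dz":-59,"az":-8}]' 30
python3 - <<'E'
from h import *
print(toolgo([.565,.27,.29]))
E
```

```text
[-196.85828232  457.05804334  -58.8204725 ]schema error: expected keys dx, dy, dz, ax, ay, az, claw
```

```bash
python3 -m pendant '[{"dx":-16,"dy":38,"dz":-15,"ax":0,"ay":0,"az":0,"claw":85},{"dx":-32,"dy":76,"dz":-30,"ax":0,"ay":0,"az":-2,"claw":85},{"dx":-48,"dy":114,"dz":-45,"ax":0,"ay":0,"az":-4,"claw":85},{"dx":-65,"dy":152,"dz":-59,"ax":0,"ay":0,"az":-6,"claw":85},{"dx":-82,"dy":190,"dz":-59,"ax":0,"ay":0,"az":-8,"claw":85},{"dx":-98,"dy":228,"dz":-59,"ax":0,"ay":0,"az":-8,"claw":85},{"dx":-115,"dy":266,"dz":-59,"ax":0,"ay":0,"az":-8,"claw":85},{"dx":-131,"dy":304,"dz":-59,"ax":0,"ay":0,"az":-8,"claw":85},{"dx":-147,"dy":342,"dz":-59,"ax":0,"ay":0,"az":-8,"claw":85},{"dx":-164,"dy":380,"dz":-59,"ax":0,"ay":0,"az":-8,"claw":85}]' 30
python3 - <<'E'
from h import *
print(toolgo([.565,.27,.29]))
E
```

```text
clock: 1.13
position: [0.4975, 0.3278, 0.2905]
tool_rot: [3.141, -0.0, 1.404]
force: [0.5, 0.8, 0.2]
grip_width: 0.0846
[-45.74301358  76.1629548    0.4643227 ]
```

```bash
python3 -m pendant '[{"dx":-20,"dy":33,"dz":0,"ax":0,"ay":0,"az":0,"claw":85},{"dx":-38,"dy":63,"dz":0,"ax":0,"ay":0,"az":0,"claw":85},{"dx":-46,"dy":76,"dz":0,"ax":0,"ay":0,"az":0,"claw":85},{"dx":-46,"dy":76,"dz":0,"ax":0,"ay":0,"az":0,"claw":85},{"dx":-46,"dy":76,"dz":0,"ax":0,"ay":0,"az":0,"claw":85}]'
python3 - <<'E'
from h import *
W=eyes.grab_frame("wrist");cv2.imwrite("pics/w1.png",W["image"]);np.save("w1.npy",W,allow_pickle=True);print(observe()["position"])
E
```

```text
clock: 1.55
position: [0.5639, 0.2707, 0.29]
tool_rot: [-3.141, 0.0, 1.402]
force: [-0.2, -0.4, -0.7]
grip_width: 0.0847
[0.56311099 0.27170707 0.29005895]
```

View pics/w1.png

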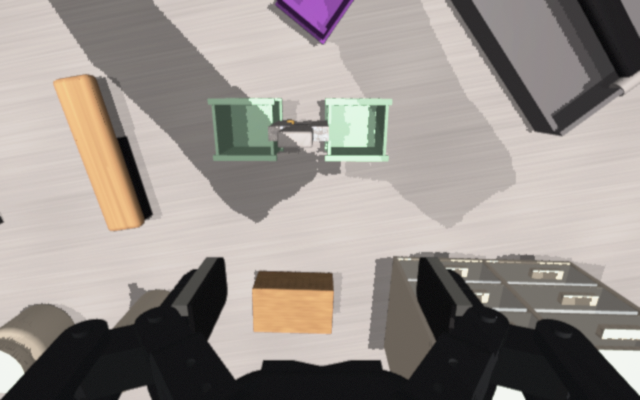

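The wrist view shows the mint caddy square to the image, with rims at cols 209–391 and rows 99–161 and the steel tab top near (295,138).

Run:
```python
from h import *
np.set_printoptions(precision=4,suppress=True)
W=np.load("w1.npy",allow_pickle=True).item();im=W["image"]
hsv=cv2.cvtColor(im,cv2.COLOR_BGR2HSV)
m=cv2.inRange(hsv,(60,40,40),(95,255,255));m[200:]=0
pts=[]
for c in cv2.findContours(m,0,2)[0]:
    if cv2.contourArea(c)>300: print(cv2.minAreaRect(c),cv2.boundingRect(c)); pts.append(c)
P=np.vstack(pts);h=cv2.minAreaRect(P);print(h);B=cv2.boxPoints(h)
w=np.array([onz(W,p,.07) for p in B]);print(B,w)
print(w.mean(0),np.linalg.norm(np.roll(w,1,0)-w,axis=1))
cv2.imwrite("pics/c1.png",cv2.resize(im[85:180,200:400],(800,380),interpolation=cv2.INTER_CUBIC))
```

```text
((358.81280517578125, 129.61962890625), (59.02455139160156, 53.876258850097656), 2.9609360694885254) (328, 104, 60, 55)
((245.49996948242188, 129.0), (59.99999237060547, 72.99998474121094), 90.0) (209, 99, 74, 61)
((298.0, 129.0), (177.99996948242188, 59.99999237060547), -0.0)
[[209. 159.]
 [209.  99.]
 [387.  99.]
 [387. 159.]] [[0.5342 0.1481 0.07  ]
 [0.4723 0.1654 0.07  ]
 [0.504  0.3505 0.07  ]
 [0.5677 0.3434 0.07  ]]
[0.5195 0.2518 0.07  ] [0.1981 0.0643 0.1878 0.0641]
```

View pics/c1.png

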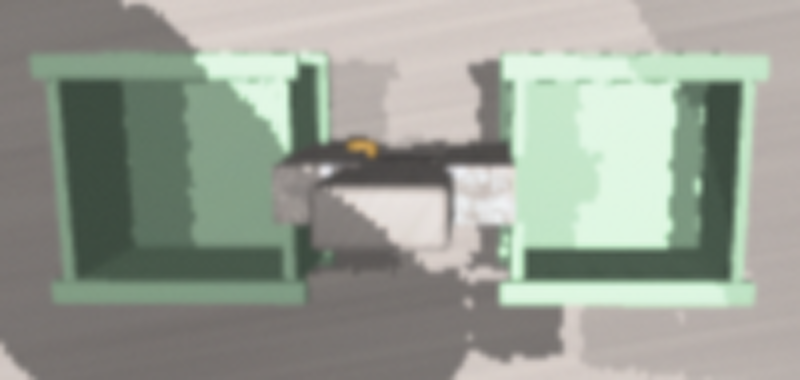

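Run:
```python
from h import *
np.set_printoptions(precision=4,suppress=True)
W=np.load("w1.npy",allow_pickle=True).item()
g=lambda u,v:(200+u/4-.375,85+v/4-.375)
w=np.array([onz(W,g(*p),.07) for p in((30,55),(769,56),(756,304),(52,304))]);print(w,w.mean(0),np.linalg.norm(np.roll(w,1,0)-w,axis=1))
y=(w[1]+w[2]-w[0]-w[3])/2;print("toolx ang",np.degrees(np.arctan2(y[1],y[0])))
t=np.array([onz(W,g(*p),.15) for p in((313,187),(450,187),(450,248),(313,248))]);print(t,t.mean(0))
y=(t[1]+t[2]-t[0]-t[3])/2;print("tab ang",np.degrees(np.arctan2(y[1],y[0])),np.linalg.norm(y)/2)
```

```text
[[0.4713 0.1636 0.07  ]
 [0.5045 0.3556 0.07  ]
 [0.5698 0.345  0.07  ]
 [0.5366 0.1516 0.07  ]] [0.5206 0.2539 0.07  ] [0.0664 0.1949 0.0662 0.1962]
toolx ang 80.22983190520863
[[0.5112 0.2416 0.15  ]
 [0.5161 0.2702 0.15  ]
 [0.5288 0.2679 0.15  ]
 [0.5239 0.2389 0.15  ]] [0.52   0.2547 0.15  ]
tab ang 80.2664453592047 0.014590075747395724
```

Run:
```python
from h import *
print(toolgo([.52,.2545,.19]),toolgo([.52,.2545,.111]))
```

```text
[-24.14536548 -39.5803759  100.08410961] [-24.15024517 -39.52722703 179.08409158]
```

```bash
python3 -m pendant '[{"dx":-12,"dy":-20,"dz":30,"ax":0,"ay":0,"az":0,"claw":85},{"dx":-24,"dy":-40,"dz":60,"ax":0,"ay":0,"az":0,"claw":85},{"dx":-24,"dy":-40,"dz":90,"ax":0,"ay":0,"az":0,"claw":85},{"dx":-24,"dy":-40,"dz":120,"ax":0,"ay":0,"az":0,"claw":85},{"dx":-24,"dy":-40,"dz":140,"ax":0,"ay":0,"az":0,"claw":85},{"dx":-24,"dy":-40,"dz":155,"ax":0,"ay":0,"az":0,"claw":85},{"dx":-24,"dy":-40,"dz":168,"ax":0,"ay":0,"az":0,"claw":85},{"dx":-24,"dy":-40,"dz":178,"ax":0,"ay":0,"az":0,"claw":85},{"dx":-24,"dy":-40,"dz":178,"ax":0,"ay":0,"az":0,"claw":85}]' 80
python3 - <<'E'
from h import *
print(toolgo([.52,.2545,.111]))
W=eyes.grab_frame("wrist");cv2.imwrite("pics/w2.png",W["image"])
E
```

```text
clock: 2.35
position: [0.5186, 0.2549, 0.1107]
tool_rot: [-3.14, 0.001, 1.405]
force: [-0.9, 0.2, -0.5]
grip_width: 0.0852
[-0.17999976  1.40870674 -0.28002176]
```

View pics/w2.png

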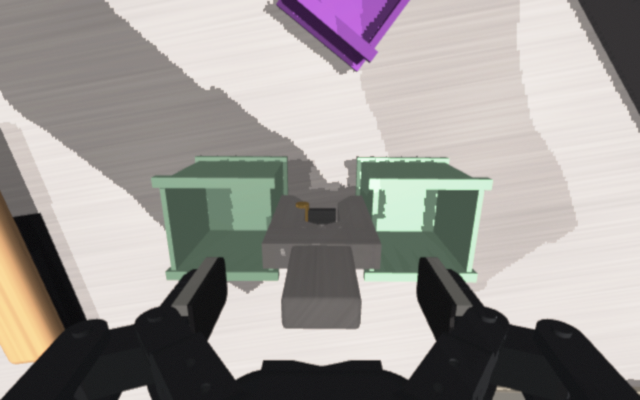

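The tab (cols 283–360) is centred between the fingers (222–420), so I'm closing on it.

```bash
python3 -m pendant '[{"dx":0,"dy":1,"dz":0,"ax":0,"ay":0,"az":0,"claw":25},{"dx":0,"dy":1,"dz":0,"ax":0,"ay":0,"az":0,"claw":20},{"dx":0,"dy":1,"dz":0,"ax":0,"ay":0,"az":0,"claw":20},{"dx":0,"dy":1,"dz":0,"ax":0,"ay":0,"az":0,"claw":20},{"dx":0,"dy":1,"dz":0,"ax":0,"ay":0,"az":0,"claw":20},{"dx":0,"dy":1,"dz":0,"ax":0,"ay":0,"az":0,"claw":20},{"dx":0,"dy":1,"dz":0,"ax":0,"ay":0,"az":0,"claw":20}]' 80
```

```text
clock: 2.98
position: [0.5213, 0.2543, 0.113]
tool_rot: [3.141, -0.001, 1.403]
force: [-1.6, -0.6, 7.8]
grip_width: 0.0291
```

```bash
python3 -m pendant '[{"dx":0,"dy":1,"dz":0,"ax":0,"ay":0,"az":0,"claw":20},{"dx":0,"dy":1,"dz":-5,"ax":0,"ay":0,"az":0,"claw":20},{"dx":0,"dy":1,"dz":-15,"ax":0,"ay":0,"az":0,"claw":20},{"dx":0,"dy":1,"dz":-35,"ax":0,"ay":0,"az":0,"claw":20},{"dx":0,"dy":1,"dz":-60,"ax":0,"ay":0,"az":0,"claw":20},{"dx":0,"dy":1,"dz":-90,"ax":0,"ay":0,"az":0,"claw":20},{"dx":0,"dy":1,"dz":-110,"ax":0,"ay":0,"az":0,"claw":20},{"dx":0,"dy":1,"dz":-125,"ax":0,"ay":0,"az":0,"claw":20},{"dx":0,"dy":1,"dz":-125,"ax":0,"ay":0,"az":0,"claw":20}]' 80
python3 - <<'E'
from h import *
W=eyes.grab_frame("wrist");cv2.imwrite("pics/w3.png",W["image"]);print(observe())
E
```

```text
clock: 3.73
position: [0.5231, 0.2545, 0.2409]
tool_rot: [3.138, -0.003, 1.403]
force: [0.4, -0.4, -4.5]
grip_width: 0.029
{'clock': 3.7833, 'qpos': array([-0.59379822,  0.44247603,  0.05403922,  1.71662946, -0.02785333,
        0.98065165,  0.87397895]), 'qd': array([ 0.00150471,  0.03915607, -0.00508393,  0.0362385 , -0.00241807,
       -0.03099482,  0.0014974 ]), 'joint_efforts': array([ 2.49480171e-02, -9.03762245e+01,  3.76017138e+00, -4.00713229e+01,
        3.93434870e-02,  8.43437389e-01, -1.50141539e-02]), 'position': array([0.5224404 , 0.25421391, 0.2387947 ]), 'tool_rot': array([ 3.13964842e+00, -1.69482572e-03,  1.40349222e+00]), 'force': array([-0.4304091 , -0.41304931, -6.10566758]), 'moment': array([0.05312647, 0.04455603, 0.02331451]), 'grip_width': 0.02922132195678726}
```

View pics/w3.png

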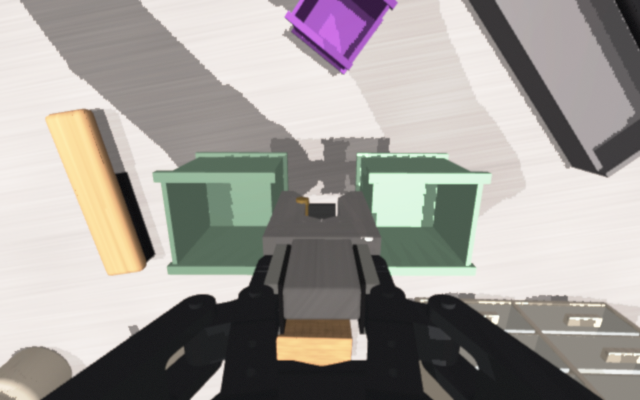

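The lift is good: about 5–6 N hangs on the tool, the grip is 29 mm and the caddy is upright. Now the stand measurement, refined.

Run:
```python
from h import *
T=eyes.grab_frame("top");S=eyes.grab_frame("scene");np.save("ts.npy",[T,S],allow_pickle=True)
r=lambda i:cv2.resize(i,None,fx=8,fy=8,interpolation=cv2.INTER_CUBIC)
cv2.imwrite("pics/st.png",r(T["image"][182:254,430:510]));cv2.imwrite("pics/ss.png",r(S["image"][217:287,170:250]))
```

```text
(no output)
```

View pics/st.png

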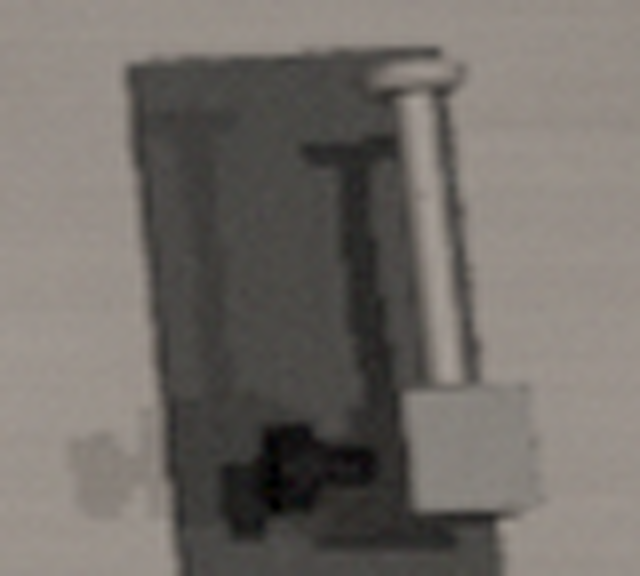

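View pics/ss.png

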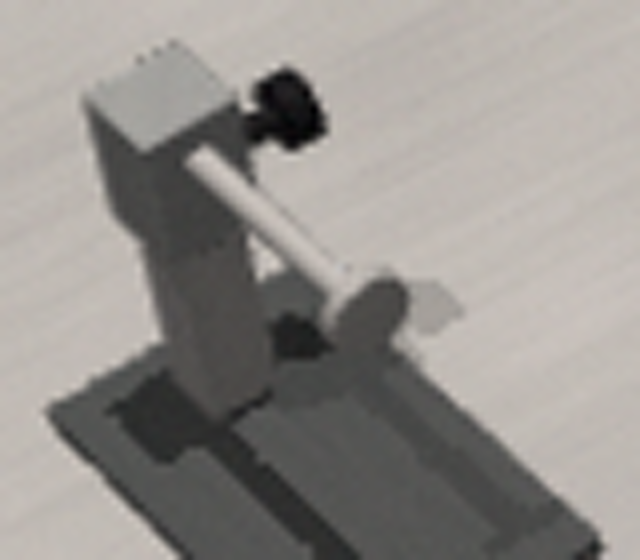

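Run:
```python
from h import *
np.set_printoptions(precision=4,suppress=True)
T,S=np.load("ts.npy",allow_pickle=True)
t=lambda u,v:((u+.5)/8+430-.5,(v+.5)/8+182-.5)
s=lambda u,v:((u+.5)/8+170-.5,(v+.5)/8+217-.5)
print("blk top",tri((T,t(470,450)),(S,s(162,97))))
print("blk nr-left corner",tri((T,t(405,390)),(S,s(240,97))),"nr-right",tri((T,t(530,388)),(S,s(150,152))))
print("head",tri((T,t(413,66)),(S,s(376,314))))
a=onz(T,t(135,70),.008);b=onz(T,t(178,560),.008);d=a-b;print("plate edge yaw",np.degrees(np.arctan2(d[1],d[0])),a)
for z in(.13,.136):
  a=onz(T,t(419,100),z);b=onz(T,t(449,383),z);d=a-b;print("pin",a,b,np.degrees(np.arctan2(d[1],d[0])))
a=onz(T,t(135,68),.008);b=onz(T,t(440,48),.008);d=a-b;print("front edge yaw",np.degrees(np.arctan2(-d[0],d[1])))
```

```text
blk top (array([ 0.429 , -0.2479,  0.1517]), [np.float64(1.0), np.float64(1.0)])
blk nr-left corner (array([ 0.4475, -0.2283,  0.1529]), [np.float64(0.7), np.float64(0.7)]) nr-right (array([ 0.4491, -0.2659,  0.1517]), [np.float64(0.9), np.float64(0.9)])
head (array([ 0.5529, -0.2413,  0.138 ]), [np.float64(0.4), np.float64(0.4)])
plate edge yaw 2.3235600576571427 [ 0.5788 -0.1853  0.008 ]
pin [ 0.5438 -0.2447  0.13  ] [ 0.453  -0.2488  0.13  ] 2.6110994186361114
pin [ 0.5426 -0.2428  0.136 ] [ 0.4523 -0.2469  0.136 ] 2.611099418636138
front edge yaw 3.8751113573265235
```

Run:
```python
from h import *
print(toolgo([.503,-.245,.295]))
```

```text
[-494.91861023   64.66003119  -58.17347814]
```

```bash
python3 -m pendant '[{"dx":-8,"dy":1,"dz":-8,"ax":0,"ay":0,"az":0,"claw":20},{"dx":-25,"dy":3,"dz":-20,"ax":0,"ay":0,"az":-1,"claw":20},{"dx":-50,"dy":6,"dz":-32,"ax":0,"ay":0,"az":-2,"claw":20},{"dx":-80,"dy":10,"dz":-44,"ax":0,"ay":0,"az":-3,"claw":20},{"dx":-110,"dy":14,"dz":-54,"ax":0,"ay":0,"az":-4,"claw":20},{"dx":-140,"dy":18,"dz":-58,"ax":0,"ay":0,"az":-5,"claw":20},{"dx":-170,"dy":22,"dz":-58,"ax":0,"ay":0,"az":-6,"claw":20},{"dx":-200,"dy":26,"dz":-58,"ax":0,"ay":0,"az":-7,"claw":20},{"dx":-225,"dy":29,"dz":-58,"ax":0,"ay":0,"az":-8,"claw":20},{"dx":-245,"dy":32,"dz":-58,"ax":0,"ay":0,"az":-8,"claw":20}]' 80
python3 - <<'E'
from h import *
print(toolgo([.503,-.245,.295]))
E
```

```text
clock: 4.72
position: [0.5119, 0.0041, 0.295]
tool_rot: [-3.14, 0.001, 1.542]
force: [-0.1, 0.3, -4.6]
grip_width: 0.0285
[-2.49277436e+02 -1.81410594e+00  2.26323325e-01]
```

```bash
python3 -m pendant '[{"dx":-15,"dy":0,"dz":0,"ax":0,"ay":0,"az":0,"claw":20},{"dx":-40,"dy":0,"dz":0,"ax":0,"ay":0,"az":-1,"claw":20},{"dx":-70,"dy":-1,"dz":0,"ax":0,"ay":0,"az":-2,"claw":20},{"dx":-100,"dy":-1,"dz":0,"ax":0,"ay":0,"az":-3,"claw":20},{"dx":-130,"dy":-1,"dz":0,"ax":0,"ay":0,"az":-4,"claw":20},{"dx":-160,"dy":-2,"dz":0,"ax":0,"ay":0,"az":-4,"claw":20},{"dx":-190,"dy":-2,"dz":0,"ax":0,"ay":0,"az":-4,"claw":20},{"dx":-215,"dy":-2,"dz":0,"ax":0,"ay":0,"az":-4,"claw":20},{"dx":-235,"dy":-2,"dz":0,"ax":0,"ay":0,"az":-4,"claw":20},{"dx":-246,"dy":-2,"dz":0,"ax":0,"ay":0,"az":-4,"claw":20}]' 80;  python3 -m pendant '[{"dx":-3,"dy":0,"dz":0,"ax":0,"ay":0,"az":0,"claw":20},{"dx":-3,"dy":0,"dz":0,"ax":0,"ay":0,"az":0,"claw":20},{"dx":-3,"dy":0,"dz":0,"ax":0,"ay":0,"az":0,"claw":20}]'
python3 - <<'E'
from h import *
print(toolgo([.503,-.245,.295]))
for n in("scene","wrist"):
  W=eyes.grab_frame(n);cv2.imwrite(f"pics/{n}5.png",W["image"]);np.save(n+"5.npy",W,allow_pickle=True)
cv2.imwrite("pics/z5.png",cv2.resize(cv2.imread("pics/scene5.png")[140:300,120:280],(600,600),interpolation=cv2.INTER_CUBIC))
E
```

```text
clock: 5.55
position: [0.5027, -0.2418, 0.2948]
tool_rot: [-3.14, 0.001, 1.61]
force: [-0.8, -0.7, -4.3]
grip_width: 0.0291
clock: 5.8
position: [0.5041, -0.2408, 0.295]
tool_rot: [-3.141, -0.001, 1.614]
force: [0.3, -0.3, -5.4]
grip_width: 0.0286
[-4.19329983 -1.31123635  0.04281808]
```

View pics/z5.png

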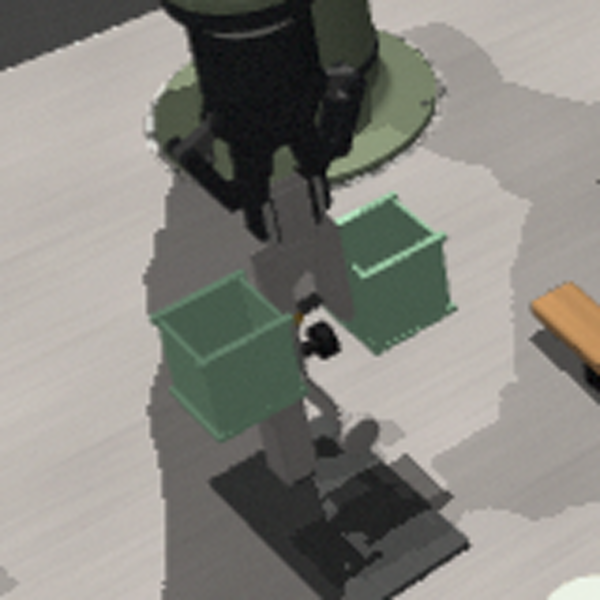

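View pics/wrist5.png

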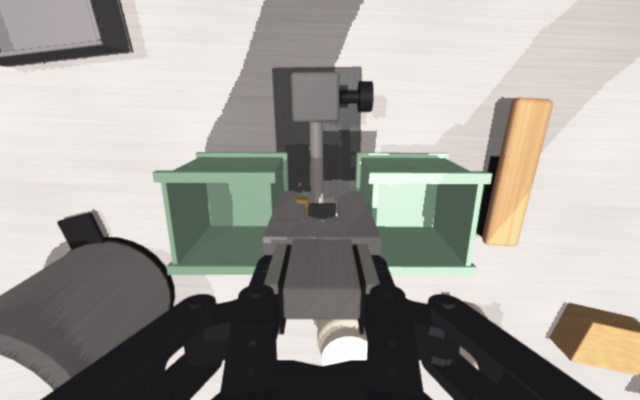

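The wrist view shows the pin running vertically at cols 316–317 under the hook. The block top is cols 292–339, rows 72–122, and nothing is near the pockets. Checking the pin line against the TCP:

Run:
```python
from h import *
np.set_printoptions(precision=4,suppress=True)
W=np.load("wrist5.npy",allow_pickle=True).item()
g=W["image"].astype(int).sum(2)
for r in(125,135,150,165,180):
    print(r,g[r,302:332])
for p in((316,125),(316.5,185)):print(onz(W,p,.135))
b=np.array([onz(W,p,.153) for p in((292,73),(338,73),(339,122),(293,122))]);print(b,b.mean(0))
print(observe()["position"],observe()["tool_rot"])
```

```text
125 [213 215 212 214 217 211 220 271 359 406 426 440 463 473 460 437 423 401
 373 337 321 349 354 359 364 370 367 362 359 355]
135 [216 212 211 212 211 211 214 263 351 399 420 436 457 467 461 442 423 405
 376 338 287 231 210 209 209 211 214 212 211 207]
150 [162 161 162 158 164 162 172 224 311 380 414 430 447 462 462 443 426 407
 382 346 282 199 162 160 165 163 165 161 163 158]
165 [162 164 163 163 157 156 162 197 265 294 312 323 333 339 345 344 336 333
 323 305 268 204 167 159 159 162 161 156 156 156]
180 [162 162 159 161 160 160 159 192 256 288 306 318 327 337 344 342 338 335
 323 308 281 240 228 225 224 227 226 225 222 241]
[ 0.4539 -0.2481  0.135 ]
[ 0.5098 -0.2455  0.135 ]
[[ 0.412  -0.2689  0.153 ]
 [ 0.4104 -0.2316  0.153 ]
 [ 0.4491 -0.2286  0.153 ]
 [ 0.4507 -0.2674  0.153 ]] [ 0.4305 -0.2491  0.153 ]
[ 0.5044 -0.2405  0.2952] [-3.1415 -0.0005  1.6146]
```

```bash
python3 -m pendant '[{"dx":-5,"dy":-1,"dz":5,"ax":0,"ay":0,"az":0,"claw":20},{"dx":-5,"dy":-1,"dz":15,"ax":0,"ay":0,"az":0,"claw":20},{"dx":-5,"dy":-1,"dz":30,"ax":0,"ay":0,"az":0,"claw":20},{"dx":-5,"dy":-1,"dz":45,"ax":0,"ay":0,"az":0,"claw":20},{"dx":-5,"dy":-1,"dz":55,"ax":0,"ay":0,"az":0,"claw":20},{"dx":-5,"dy":-1,"dz":62,"ax":0,"ay":0,"az":0,"claw":20},{"dx":-5,"dy":-1,"dz":68,"ax":0,"ay":0,"az":0,"claw":20},{"dx":-5,"dy":-1,"dz":72,"ax":0,"ay":0,"az":0,"claw":20},{"dx":-5,"dy":-1,"dz":72,"ax":0,"ay":0,"az":0,"claw":20},{"dx":-5,"dy":-1,"dz":72,"ax":0,"ay":0,"az":0,"claw":20}]' 80
python3 - <<'E'
from h import *
print(toolgo([.503,-.246,.222]))
W=eyes.grab_frame("wrist");cv2.imwrite("pics/w6.png",W["image"])
S=eyes.grab_frame("scene");cv2.imwrite("pics/z6.png",cv2.resize(S["image"][160:300,130:270],(600,600),interpolation=cv2.INTER_CUBIC))
E
```

```text
clock: 6.73
position: [0.5035, -0.2469, 0.2236]
tool_rot: [3.141, 0.0, 1.613]
force: [0.2, 0.1, -4.2]
grip_width: 0.0292
[ 0.90622945 -0.47033835  1.5519387 ]
```

View pics/w6.png

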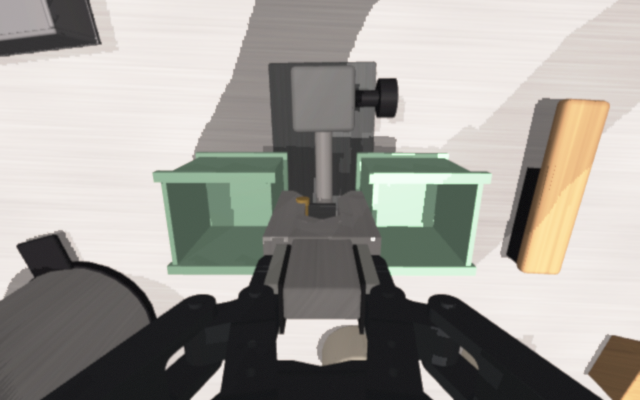

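View pics/z6.png

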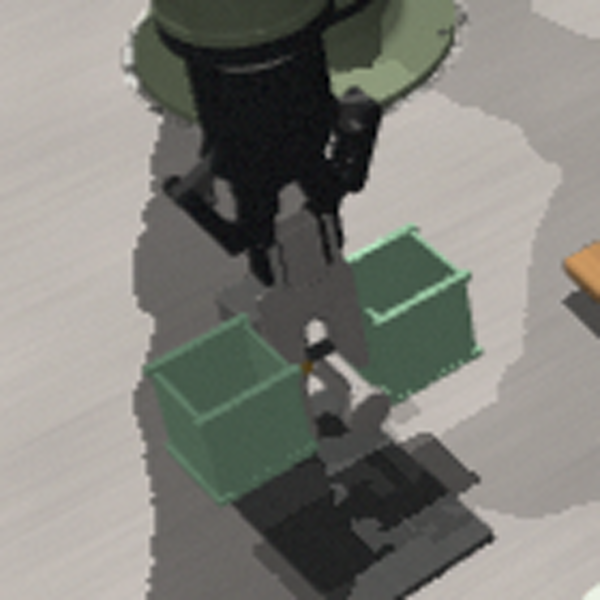

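The pin is in the mouth, centred under the latch (wrist 323,165; hook axis col 321). I'm lowering slowly onto the latch.

```bash
python3 -m pendant '[{"dx":1,"dy":0,"dz":3,"ax":0,"ay":0,"az":0,"claw":20},{"dx":1,"dy":0,"dz":6,"ax":0,"ay":0,"az":0,"claw":20},{"dx":1,"dy":0,"dz":8,"ax":0,"ay":0,"az":0,"claw":20},{"dx":1,"dy":0,"dz":10,"ax":0,"ay":0,"az":0,"claw":20},{"dx":1,"dy":0,"dz":11,"ax":0,"ay":0,"az":0,"claw":20}]' 80
python3 -m pendant '[{"dx":0,"dy":0,"dz":1,"ax":0,"ay":0,"az":0,"claw":20},{"dx":0,"dy":0,"dz":2,"ax":0,"ay":0,"az":0,"claw":20}]' 80
python3 -m pendant '[{"dx":0,"dy":0,"dz":1,"ax":0,"ay":0,"az":0,"claw":20},{"dx":0,"dy":0,"dz":2,"ax":0,"ay":0,"az":0,"claw":20}]' 80
```

```text
clock: 7.25
position: [0.5032, -0.2458, 0.212]
tool_rot: [-3.141, -0.0, 1.613]
force: [0.2, 0.0, 1.8]
grip_width: 0.029
clock: 7.42
position: [0.5035, -0.2459, 0.2107]
tool_rot: [3.141, 0.0, 1.613]
force: [-2.6, 1.5, 6.2]
grip_width: 0.0288
clock: 7.58
position: [0.5035, -0.246, 0.2089]
tool_rot: [3.141, 0.0, 1.613]
force: [-3.2, 1.5, 7.6]
grip_width: 0.0291
```

Contact came at z≈0.212 as expected. I'm continuing in small steps.

```bash
python3 -m pendant '[{"dx":0,"dy":0,"dz":1,"ax":0,"ay":0,"az":0,"claw":20},{"dx":0,"dy":0,"dz":2,"ax":0,"ay":0,"az":0,"claw":20}]' 80
python3 -m pendant '[{"dx":0,"dy":0,"dz":1,"ax":0,"ay":0,"az":0,"claw":20},{"dx":0,"dy":0,"dz":2,"ax":0,"ay":0,"az":0,"claw":20}]' 80
```

```text
clock: 7.75
position: [0.5036, -0.246, 0.207]
tool_rot: [3.141, 0.0, 1.613]
force: [-3.1, 0.7, 9.5]
grip_width: 0.0292
clock: 7.92
position: [0.5038, -0.2463, 0.2052]
tool_rot: [3.14, 0.001, 1.613]
force: [-1.8, -0.9, 9.7]
grip_width: 0.0291
```

```bash
for i in 1; do python3 -m pendant '[{"dx":0,"dy":0,"dz":1,"ax":0,"ay":0,"az":0,"claw":20},{"dx":0,"dy":0,"dz":2,"ax":0,"ay":0,"az":0,"claw":20},{"dx":0,"dy":0,"dz":3,"ax":0,"ay":0,"az":0,"claw":20}]' 80; done
python3 -m pendant '[{"dx":0,"dy":0,"dz":1,"ax":0,"ay":0,"az":0,"claw":20},{"dx":0,"dy":0,"dz":2,"ax":0,"ay":0,"az":0,"claw":20},{"dx":0,"dy":0,"dz":3,"ax":0,"ay":0,"az":0,"claw":20}]' 80
```

```text
clock: 8.17
position: [0.5041, -0.2467, 0.2024]
tool_rot: [3.139, 0.002, 1.613]
force: [-0.7, -3.9, 10.3]
grip_width: 0.0288
clock: 8.42
position: [0.5042, -0.2471, 0.1995]
tool_rot: [3.139, 0.002, 1.613]
force: [-0.2, -4.5, 9.9]
grip_width: 0.0288
```

```bash
python3 -m pendant '[{"dx":0,"dy":0,"dz":1,"ax":0,"ay":0,"az":0,"claw":20},{"dx":0,"dy":0,"dz":2,"ax":0,"ay":0,"az":0,"claw":20},{"dx":0,"dy":0,"dz":3,"ax":0,"ay":0,"az":0,"claw":20},{"dx":0,"dy":0,"dz":4,"ax":0,"ay":0,"az":0,"claw":20}]' 80
python3 -m pendant '[{"dx":0,"dy":0,"dz":1,"ax":0,"ay":0,"az":0,"claw":20},{"dx":0,"dy":0,"dz":2,"ax":0,"ay":0,"az":0,"claw":20},{"dx":0,"dy":0,"dz":3,"ax":0,"ay":0,"az":0,"claw":20},{"dx":0,"dy":0,"dz":4,"ax":0,"ay":0,"az":0,"claw":20}]' 80
python3 - <<'E'
from h import *
W=eyes.grab_frame("wrist");cv2.imwrite("pics/w7.png",W["image"][130:290,200:440].repeat(3,0).repeat(3,1))
E
```

```text
clock: 8.75
position: [0.5043, -0.2474, 0.1955]
tool_rot: [3.139, 0.003, 1.612]
force: [0.1, -5.8, 7.1]
grip_width: 0.0289
clock: 9.08
position: [0.5041, -0.2476, 0.1913]
tool_rot: [3.139, 0.003, 1.612]
force: [0.3, -6.5, 6.0]
grip_width: 0.0293
```

View pics/w7.png

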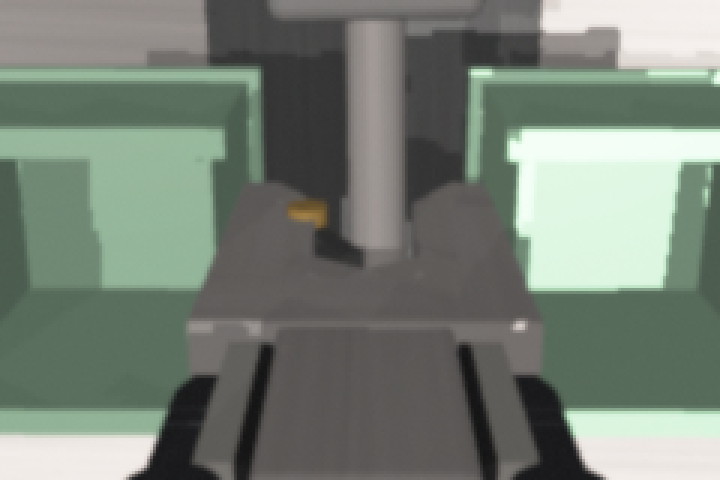

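The latch is swung aside (dark bar tilted at left) and the pin is above it. Continuing to the seat.

```bash
python3 -m pendant '[{"dx":0,"dy":0,"dz":1,"ax":0,"ay":0,"az":0,"claw":20},{"dx":0,"dy":0,"dz":2,"ax":0,"ay":0,"az":0,"claw":20},{"dx":0,"dy":0,"dz":3,"ax":0,"ay":0,"az":0,"claw":20},{"dx":0,"dy":0,"dz":4,"ax":0,"ay":0,"az":0,"claw":20}]' 80
python3 -m pendant '[{"dx":0,"dy":0,"dz":1,"ax":0,"ay":0,"az":0,"claw":20},{"dx":0,"dy":0,"dz":2,"ax":0,"ay":0,"az":0,"claw":20},{"dx":0,"dy":0,"dz":3,"ax":0,"ay":0,"az":0,"claw":20}]' 80;python3 -m pendant '[{"dx":0,"dy":0,"dz":1,"ax":0,"ay":0,"az":0,"claw":20},{"dx":0,"dy":0,"dz":2,"ax":0,"ay":0,"az":0,"claw":20}]' 80
```

```text
clock: 9.47
position: [0.504, -0.2475, 0.1872]
tool_rot: [3.139, 0.003, 1.612]
force: [-0.2, -6.4, 4.0]
grip_width: 0.0291
clock: 9.72
position: [0.5038, -0.2477, 0.184]
tool_rot: [3.14, 0.003, 1.612]
force: [0.6, -8.7, -0.6]
grip_width: 0.0289
clock: 9.88
position: [0.5036, -0.2479, 0.1817]
tool_rot: [3.14, 0.003, 1.612]
force: [0.9, -11.4, -6.3]
grip_width: 0.0291
```

```bash
python3 -m pendant '[{"dx":-1,"dy":0,"dz":1,"ax":0,"ay":0,"az":0,"claw":20},{"dx":-1,"dy":0,"dz":1,"ax":0,"ay":0,"az":0,"claw":20}]' 80
python3 - <<'E'
from h import *
W=eyes.grab_frame("wrist");cv2.imwrite("pics/w8.png",W["image"][130:290,200:440].repeat(3,0).repeat(3,1))
E
```

```text
clock: 10.05
position: [0.5032, -0.2471, 0.1801]
tool_rot: [-3.141, 0.0, 1.613]
force: [1.0, -0.2, -4.6]
grip_width: 0.0292
```

View pics/w8.png

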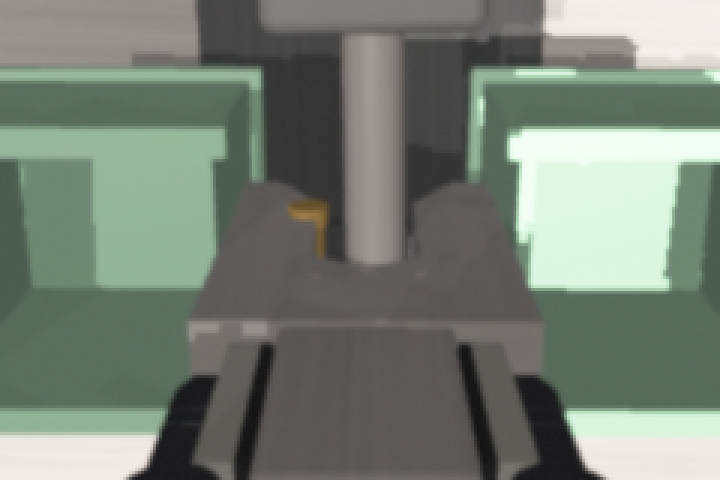

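The side load vanished and only the caddy's weight remains, so the latch has snapped shut. Now down to the seat.

```bash
python3 -m pendant '[{"dx":1,"dy":0,"dz":1,"ax":0,"ay":0,"az":0,"claw":20},{"dx":1,"dy":0,"dz":2,"ax":0,"ay":0,"az":0,"claw":20}]' 80; python3 -m pendant '[{"dx":0,"dy":0,"dz":1,"ax":0,"ay":0,"az":0,"claw":20},{"dx":0,"dy":0,"dz":2,"ax":0,"ay":0,"az":0,"claw":20}]' 80
```

```text
clock: 10.27
position: [0.5034, -0.2453, 0.1782]
tool_rot: [-3.142, -0.0, 1.613]
force: [0.5, 0.3, -4.9]
grip_width: 0.029
clock: 10.43
position: [0.5035, -0.2456, 0.1766]
tool_rot: [3.141, -0.0, 1.613]
force: [-4.3, 3.8, 16.8]
grip_width: 0.029
```

Home at z≈0.177 (22 N on the pin, under the limit). I'm backing off, then rising towards the latch for the tug.

```bash
python3 -m pendant '[{"dx":0,"dy":0,"dz":-2,"ax":0,"ay":0,"az":0,"claw":20},{"dx":0,"dy":0,"dz":-4,"ax":0,"ay":0,"az":0,"claw":20},{"dx":0,"dy":0,"dz":-7,"ax":0,"ay":0,"az":0,"claw":20},{"dx":0,"dy":0,"dz":-10,"ax":0,"ay":0,"az":0,"claw":20},{"dx":0,"dy":0,"dz":-12,"ax":0,"ay":0,"az":0,"claw":20},{"dx":0,"dy":0,"dz":-14,"ax":0,"ay":0,"az":0,"claw":20},{"dx":0,"dy":0,"dz":-15,"ax":0,"ay":0,"az":0,"claw":20},{"dx":0,"dy":0,"dz":-15,"ax":0,"ay":0,"az":0,"claw":20}]' 80
python3 - <<'E'
from h import *
W=eyes.grab_frame("wrist");cv2.imwrite("pics/w9.png",W["image"][130:290,200:440].repeat(3,0).repeat(3,1))
print(observe()["position"],observe()["force"])
E
```

```text
clock: 11.1
position: [0.5034, -0.2458, 0.1916]
tool_rot: [3.141, 0.0, 1.613]
force: [0.7, -0.5, -4.9]
grip_width: 0.0287
[ 0.50332404 -0.24578544  0.19136374] [ 0.31148272  0.06855898 -5.18329644]
```

View pics/w9.png

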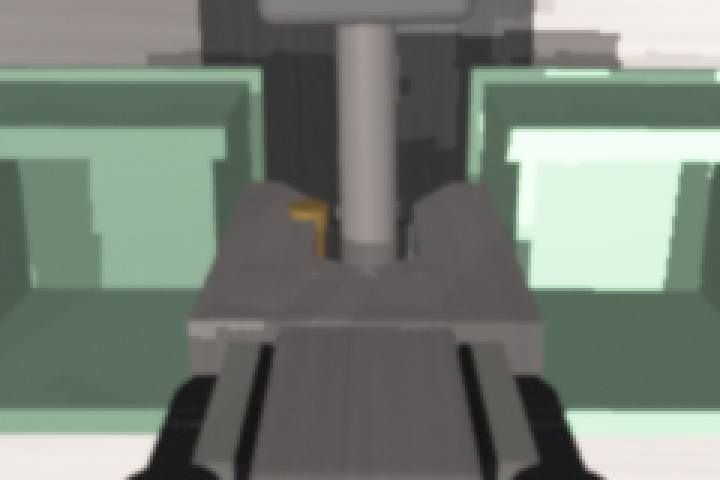

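Free play, pin centred, weight only. On upward in 1 mm steps.

```bash
python3 -m pendant '[{"dx":0,"dy":0,"dz":-1,"ax":0,"ay":0,"az":0,"claw":20},{"dx":0,"dy":0,"dz":-2,"ax":0,"ay":0,"az":0,"claw":20}]' 80; python3 -m pendant '[{"dx":0,"dy":0,"dz":-1,"ax":0,"ay":0,"az":0,"claw":20},{"dx":0,"dy":0,"dz":-1,"ax":0,"ay":0,"az":0,"claw":20}]' 80
```

```text
clock: 11.32
position: [0.5032, -0.2457, 0.1932]
tool_rot: [-3.141, -0.0, 1.613]
force: [0.8, 0.6, -4.4]
grip_width: 0.0289
clock: 11.48
position: [0.5034, -0.2459, 0.1945]
tool_rot: [3.141, 0.0, 1.613]
force: [-0.1, 0.0, -5.5]
grip_width: 0.0285
```

```bash
python3 -m pendant '[{"dx":0,"dy":0,"dz":-0.5,"ax":0,"ay":0,"az":0,"claw":20},{"dx":0,"dy":0,"dz":-1,"ax":0,"ay":0,"az":0,"claw":20}]' 80
```

```text
clock: 11.65
position: [0.5033, -0.2458, 0.1953]
tool_rot: [-3.142, -0.0, 1.613]
force: [-0.1, -0.4, -6.6]
grip_width: 0.0286
```

```bash
python3 -m pendant '[{"dx":0,"dy":0,"dz":-0.3,"ax":0,"ay":0,"az":0,"claw":20},{"dx":0,"dy":0,"dz":-0.5,"ax":0,"ay":0,"az":0,"claw":20}]' 80
```

```text
clock: 11.82
position: [0.5032, -0.2457, 0.1955]
tool_rot: [-3.141, -0.0, 1.613]
force: [0.1, -0.3, -12.7]
grip_width: 0.029
```

The tug is about 7.7 N over the weight. Holding, with a check partway through.

```bash
python3 -m pendant '[{"dx":0,"dy":0,"dz":0,"ax":0,"ay":0,"az":0,"claw":20},{"dx":0,"dy":0,"dz":0,"ax":0,"ay":0,"az":0,"claw":20},{"dx":0,"dy":0,"dz":0,"ax":0,"ay":0,"az":0,"claw":20}]' 80
python3 -m pendant '[{"dx":0,"dy":0,"dz":0,"ax":0,"ay":0,"az":0,"claw":20},{"dx":0,"dy":0,"dz":0,"ax":0,"ay":0,"az":0,"claw":20},{"dx":0,"dy":0,"dz":0,"ax":0,"ay":0,"az":0,"claw":20},{"dx":0,"dy":0,"dz":0,"ax":0,"ay":0,"az":0,"claw":20}]' 80
python3 - <<'E'
from h import *
W=eyes.grab_frame("wrist");cv2.imwrite("pics/w10.png",W["image"][130:290,200:440].repeat(3,0).repeat(3,1))
print(observe()["position"],observe()["force"])
E
```

```text
clock: 12.07
position: [0.5032, -0.2457, 0.1955]
tool_rot: [-3.141, -0.0, 1.613]
force: [1.2, -0.9, -13.7]
grip_width: 0.0289
clock: 12.4
position: [0.5032, -0.2457, 0.1956]
tool_rot: [-3.141, -0.0, 1.613]
force: [1.0, -0.6, -16.7]
grip_width: 0.0293
[ 0.50319408 -0.24573206  0.19564591] [  0.61120013  -1.11365986 -15.0969305 ]
```

View pics/w10.png

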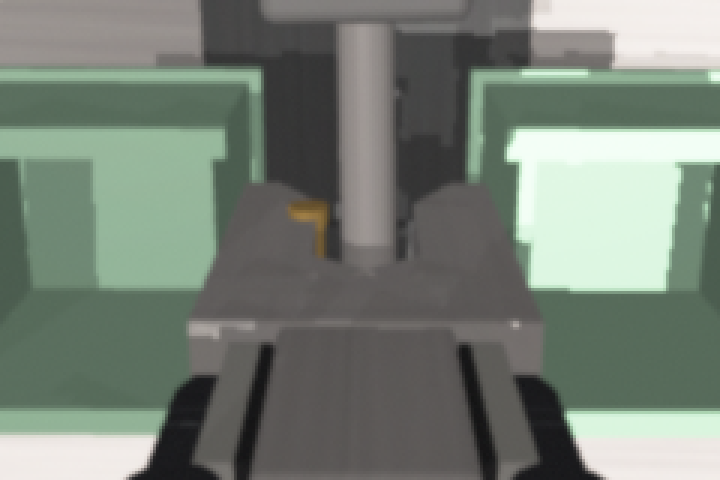

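The latch held: 8–11 N for more than 0.5 s, with height unchanged at 0.1956. Letting it down.

```bash
python3 -m pendant '[{"dx":0,"dy":0,"dz":3,"ax":0,"ay":0,"az":0,"claw":20},{"dx":0,"dy":0,"dz":6,"ax":0,"ay":0,"az":0,"claw":20},{"dx":0,"dy":0,"dz":9,"ax":0,"ay":0,"az":0,"claw":20},{"dx":0,"dy":0,"dz":12,"ax":0,"ay":0,"az":0,"claw":20},{"dx":0,"dy":0,"dz":14,"ax":0,"ay":0,"az":0,"claw":20},{"dx":0,"dy":0,"dz":16,"ax":0,"ay":0,"az":0,"claw":20},{"dx":0,"dy":0,"dz":17,"ax":0,"ay":0,"az":0,"claw":20},{"dx":0,"dy":0,"dz":17,"ax":0,"ay":0,"az":0,"claw":20},{"dx":0,"dy":0,"dz":17,"ax":0,"ay":0,"az":0,"claw":20}]' 80
```

```text
clock: 13.2
position: [0.5034, -0.2458, 0.1788]
tool_rot: [3.142, 0.0, 1.613]
force: [0.0, 0.1, -5.1]
grip_width: 0.0286
```

```bash
python3 -m pendant '[{"dx":0,"dy":0,"dz":0.5,"ax":0,"ay":0,"az":0,"claw":20},{"dx":0,"dy":0,"dz":1,"ax":0,"ay":0,"az":0,"claw":20}]' 80
```

```text
clock: 13.37
position: [0.5034, -0.2458, 0.1779]
tool_rot: [3.141, 0.0, 1.613]
force: [0.6, -0.3, -4.4]
grip_width: 0.0288
```

```bash
python3 -m pendant '[{"dx":0,"dy":0,"dz":0.3,"ax":0,"ay":0,"az":0,"claw":20},{"dx":0,"dy":0,"dz":0.5,"ax":0,"ay":0,"az":0,"claw":20}]' 60
```

```text
clock: 13.53
position: [0.5033, -0.2458, 0.1773]
tool_rot: [3.142, 0.0, 1.613]
force: [0.4, -0.1, -4.7]
grip_width: 0.0289
```

```bash
python3 -m pendant '[{"dx":0,"dy":0,"dz":0.3,"ax":0,"ay":0,"az":0,"claw":20},{"dx":0,"dy":0,"dz":0.3,"ax":0,"ay":0,"az":0,"claw":20}]' 40
```

```text
clock: 13.7
position: [0.5034, -0.2457, 0.1771]
tool_rot: [3.142, -0.0, 1.613]
force: [-0.9, 1.0, -3.1]
grip_width: 0.029
```

```bash
python3 -m pendant '[{"dx":0,"dy":0,"dz":0.3,"ax":0,"ay":0,"az":0,"claw":20},{"dx":0,"dy":0,"dz":0.3,"ax":0,"ay":0,"az":0,"claw":20}]' 20; python3 -m pendant '[{"dx":0,"dy":0,"dz":0,"ax":0,"ay":0,"az":0,"claw":32},{"dx":0,"dy":0,"dz":0,"ax":0,"ay":0,"az":0,"claw":40},{"dx":0,"dy":0,"dz":0,"ax":0,"ay":0,"az":0,"claw":55},{"dx":0,"dy":0,"dz":0,"ax":0,"ay":0,"az":0,"claw":70},{"dx":0,"dy":0,"dz":0,"ax":0,"ay":0,"az":0,"claw":75},{"dx":0,"dy":0,"dz":0,"ax":0,"ay":0,"az":0,"claw":75},{"dx":0,"dy":0,"dz":0,"ax":0,"ay":0,"az":0,"claw":75},{"dx":0,"dy":0,"dz":0,"ax":0,"ay":0,"az":0,"claw":75}]'
python3 - <<'E'
from h import *
W=eyes.grab_frame("wrist");cv2.imwrite("pics/w11.png",W["image"])
E
```

```text
clock: 13.87
position: [0.5034, -0.2457, 0.1769]
tool_rot: [3.141, -0.0, 1.613]
force: [-1.2, 1.9, 2.0]
grip_width: 0.0289
clock: 14.53
position: [0.5033, -0.2458, 0.1767]
tool_rot: [3.142, 0.0, 1.613]
force: [0.8, 0.8, 0.5]
grip_width: 0.0751
```

View pics/w11.png

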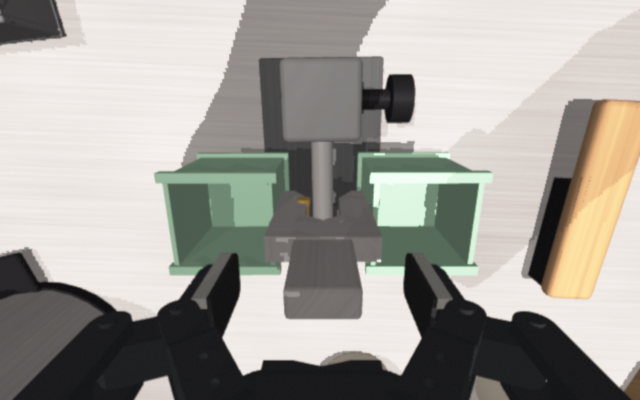

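The fingers are clear (tab at cols 286–361 between them) and the caddy hangs level. Retreating upward.

```bash
python3 -m pendant '[{"dx":0,"dy":0,"dz":-6,"ax":0,"ay":0,"az":0,"claw":80},{"dx":0,"dy":0,"dz":-18,"ax":0,"ay":0,"az":0,"claw":80},{"dx":0,"dy":0,"dz":-36,"ax":0,"ay":0,"az":0,"claw":80},{"dx":0,"dy":0,"dz":-60,"ax":0,"ay":0,"az":0,"claw":80},{"dx":0,"dy":0,"dz":-90,"ax":0,"ay":0,"az":0,"claw":80},{"dx":0,"dy":0,"dz":-115,"ax":0,"ay":0,"az":0,"claw":80},{"dx":0,"dy":0,"dz":-130,"ax":0,"ay":0,"az":0,"claw":80},{"dx":0,"dy":0,"dz":-130,"ax":0,"ay":0,"az":0,"claw":80},{"dx":0,"dy":0,"dz":-130,"ax":0,"ay":0,"az":0,"claw":80},{"dx":0,"dy":0,"dz":-130,"ax":0,"ay":0,"az":0,"claw":80}]'
python3 - <<'E'
from h import *
W=eyes.grab_frame("wrist")["image"];S=eyes.grab_frame("scene")["image"]
cv2.imwrite("pics/f.png",np.hstack([cv2.resize(S[170:310,130:270],(400,400),interpolation=cv2.INTER_CUBIC),cv2.resize(W[60:260,220:420],(400,400))]))
cv2.imwrite("pics/fs.png",S)
E
```

```text
clock: 15.42
position: [0.5031, -0.2456, 0.3063]
tool_rot: [-3.141, -0.0, 1.613]
force: [0.1, -0.5, 0.0]
grip_width: 0.0801
```

View pics/f.png

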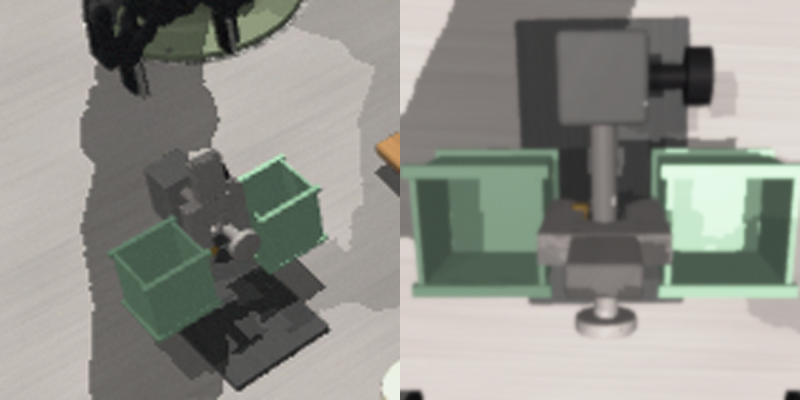

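View pics/fs.png

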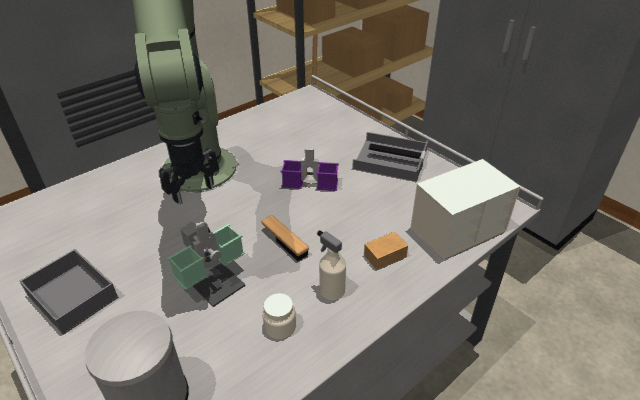

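The caddy hangs upright on the pin (scene 205,258), the gripper is clear, and the bystanders are at their starting pixels. Handing in.

```bash
python3 -c "
from workcell import job_done;print(job_done())"
```

```text
the job is handed in; nothing more can be done
None
```

The mint caddy is hanging on the stand's pin with the latch shut, and I handed the job in at about 15.5 s on the robot's clock. The hand-in reports no verdict, so what follows is from my own readings.

- **Push:** I lifted the caddy by its tab and lowered it over the pin. The latch met the pin at TCP z 0.212 m, swung aside as seen in the wrist view, and snapped shut at about 0.180 m. There the side load dropped from 11 N to zero. The last step to the seat put about 22 N on the pin, more than I meant but under 35 N. I only read the force at the end of each move, so a brief higher peak is possible.
- **Tug:** With the latch shut I pulled up at about 7.7 N over the caddy's weight. The load crept to roughly 11 N while I held for more than half a second. The height stayed at 0.1955 to 0.1956 m, so the latch held.
- **Last checks:** I let the caddy down on the seat, released it and backed away. The last pictures show it level on the pin with the gripper clear, and the tool force is about zero. The other things look unmoved by eye in the scene picture; I did not measure them.

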